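# Set the light source to its green filter and switch on the lamp

### The job

Push the white tab of the light source's black turret round with the fingertips, without pinching it, until it points at the green mark on the deck. Only then press the white lamp button on the right of the deck fully down and let it come up again. Leave the turret pointing at green and do not disturb the bottles, beaker, timer and pen standing around.

Things in the scene. Friction and masses are not known exactly. Their poses are not given: they have to be found in the camera images.
- unit: Grey bench light source with a filter turret on top, fixed to the worktop: a flat box 220 x 292 x 40 mm (x, y, height). Its origin is on the worktop exactly below the turret's axis; its z axis points up, its -x axis is the unit's front (towards the robot at yaw 0), its +y axis is left. The flat top (deck) is 40 mm up and spans x -110 to 110 mm, y -182 to 110 mm; a stub of the light outlet reaches to x = 129 mm at the back, below the deck.
- turret (a joint): Turn of the black turret disc (160 mm across, flat top face 55 mm above the worktop, hub cap no more than 5 mm higher), rad. 0: its white tab points to the unit's front (-x of the unit); grows counter-clockwise seen from above, range -2.5 to 2.5 (it cannot pass the unit's back). There are no clicks: friction (about 0.09 N m, so some 1.5 N at the tab) keeps it wherever it is left, and it does not coast noticeably. Starts between -0.35 and 0.35.
- tab: White upright tab standing on the turret near its rim, turning with it: 36 mm long radially (from 42 to 78 mm from the axis), 12 mm thick, 34 mm high (its top is 89 mm above the worktop). Origin: foot of the tab on the turret's face, 60 mm from the axis; x axis points to the turret's axis. A low 6 mm wide nose points outward at its foot, ending 89 mm from the axis.
- tab_side_a: The flat flank of the tab on its own +y side (clockwise side seen from above), 32 x 31 mm, 3 mm thick; same origin as the tab. Pushing here turns the turret counter-clockwise.
- tab_side_b: The flat flank of the tab on its own -y side (counter-clockwise side seen from above), 32 x 31 mm, 3 mm thick; same origin as the tab. Pushing here turns the turret clockwise.
- tab_mid (a point): Point inside the tab at mid thickness, 60 mm from the turret's axis and 20 mm above the turret's face.
- tab_pointer (a point): Imaginary point straight out from the tab, 96 mm from the turret's axis, on the circle on which the coloured marks lie: it lies over a mark's centre when the tab points at it.
- lamp_button (a joint): Travel of the lamp push button, m: 0 up, 0.006 fully down; springs back when let go; fully down takes 4 N.
- lamp_button_top (a point): Centre of the top of the white lamp button (30 mm across, black collar) on the right part of the deck, at x = -30 mm, y = -140 mm of the unit, 62 mm above the worktop; press straight down.
- bottle_a: White bottle with blue cap, 56 mm across, 105 mm high, standing beside the unit; origin at the centre of its underside. Bystander.
- bottle_b: Small brown bottle with black cap, 45 mm across, 85 mm high, behind the unit; origin at the centre of its underside. Bystander.
- beaker: Empty clear beaker, 55 mm across, 66 mm high; origin at the centre of its underside. Bystander.
- timer: White bench timer lying on its back, 68 x 68 x 20 mm, right of the unit; origin at the centre of its underside. Bystander; not the lamp button.
- marker_black: Marker pen with black cap, 137 mm long, 13 mm high, lying in front of the unit; origin at the centre of its underside. Bystander.
- mark_green: Flat green mark disc, 20 mm across and 2 mm high, fixed on the deck beside the turret's rim; origin at its centre, on the deck (z = 40 mm). The four marks lie 96 mm from the turret's axis, in the directions 60 and 120 degrees either way from the unit's front; which colour is where varies.
- mark_red: Flat red mark disc, 20 mm across and 2 mm high, fixed on the deck beside the turret's rim; origin at its centre, on the deck (z = 40 mm). The four marks lie 96 mm from the turret's axis, in the directions 60 and 120 degrees either way from the unit's front; which colour is where varies.
- mark_blue: Flat blue mark disc, 20 mm across and 2 mm high, fixed on the deck beside the turret's rim; origin at its centre, on the deck (z = 40 mm). The four marks lie 96 mm from the turret's axis, in the directions 60 and 120 degrees either way from the unit's front; which colour is where varies.
- mark_yellow: Flat yellow mark disc, 20 mm across and 2 mm high, fixed on the deck beside the turret's rim; origin at its centre, on the deck (z = 40 mm). The four marks lie 96 mm from the turret's axis, in the directions 60 and 120 degrees either way from the unit's front; which colour is where varies.

How it is judged:
By the outcome, as a careful person would: the job done as asked, in the order asked, and still so for the second after the job is handed in, with the robot touching nothing.
It also fails if it takes over 48 s, if anything falls off the work surface, if the arm or the gripper's body presses on something with over 40 N, if the wrist force passes 120 N, or if a joint passes its speed limit or range.

### The arm

A 6-joint arm with a two-finger parallel gripper is mounted at the origin on a cart in front of the work surface, level with it; the furniture and walls round the work are solid. World frame = base frame: x ahead of the robot, y to its left, z up, the work surface at z = 0. Lengths are in mm, angles in rad, forces in N, time in s.
With the tool pointing down it reaches from about 350 to 875 mm from the base axis. Payload 4.2 kg.
Tool frame: the origin (TCP) lies at the very end of the fingers, on their centre line; the grasp point (between the pads) lies arm.hold_point_z behind it (arm.hold_point_z is the distance from the TCP to the grasp point, in mm); z points along the fingers, y is the direction in which the jaws open and shut (so a half turn about z gives the same grasp; the last joint's range is limited). The gripper opens to 85 mm and grips with 20 to 120 N. Pads are 22 mm wide; open, the fingers measure 114 mm over their backs; the gripper's body (76 mm by 85 mm) begins 54 mm behind the grasp point. The pads swing forward as they close: fully open they stand 13 mm farther back than shut.
Start: joints at [1.501, 0.385, 0.008, 0, -1.194, -0.259], TCP at [201.785, 591.508, 231.312] pointing down, gripper open.
Joint ranges: [-3.14, 3.14], [-1.21, 2.06], [-1.07, 1.41], [-3.16, 2.05], [-2.99, -0.16], [-3.1, 3.1]. Speed limits (rad/s): [2.79, 2.79, 3.14, 3.14, 3.14, 3.14].

### API

Orientations are given as a unit quaternion [x, y, z, w].
In Python, from bench import arm gives the robot as it stands.
- The arm moves only by the tool step_arm, never from a script. Its argument "series" is a list of rows, each a list of 6 numbers: the shift along the world's x, y, z scaled (see below), then the turn, a rotation vector about the world's x, y, z scaled (see below). A call has 1 to 12 rows; each row is the pose to reach, as a shift and turn from the pose commanded when the call began; what a row does not reach only later rows make up. The controller multiplies each number of a shift by 400 mm and each number of a turn by pi/2 rad. A row lasts 1/12 s, in which the tool goes at most 41.7 mm and 7.16 degrees, less where a joint would pass 70% of its speed; a pose out of reach is approached as far as the arm can. A call with a number of a shift or a turn outside -1 to 1 is refused whole. A call with a gripper value outside its range is refused whole. "jaw" is the opening, from -1 (shut) to 1 (fully open), set as the call begins (left out, the last holds). The fingers move at their own pace and stop on an object; the grip force is fixed at half the most. Time passes only in rows, so rows that repeat a pose let the fingers close. It gives the time, the measured TCP pose, the force and the opening at its end, in the units of the state.
- arm.read_state(): the state, without advancing time (a new reading comes with each control period).
- arm.get_image(name): name is "side" or "top" or "wrist"; returns a dict with "image" (400x640x3 uint8, red, green, blue), "camera_matrix" (3x3 intrinsics, pixels), "world_from_camera" (4x4, takes a point from camera to world coordinates). Camera axes: x right, y up, looking along -z (the intrinsics and any distortion apply to the point x, -y, -z); pixel columns grow to the right and rows downward; lengths in mm; the calibration is good to about 2 mm. A picture is of the moment at which its call begins. There is no depth.
- arm.job_done(): hands the job in, once; it reports no verdict.
The state is a dict: "clock": time; "joints": joint angles; "joint_vel": joint speeds; "joint_efforts": joint torques, N m; "position": TCP position; "ee_rot": TCP orientation; "contact_force": force on the tool from outside, world axes, zero at the start; "wrist_torque": the same for the moment, N m; "gripper_width": finger opening in mm.
Only numpy, scipy, OpenCV 4.12 (cv2) and the standard library are available. Lean on these libraries where they do the work, as an engineer would, in place of code of your own. Each camera call takes 0.05 s, during which the arm holds its last target.

## Working session

There is one attempt and no reset: what is moved stays moved. The work goes in short steps, Python scripts to look and compute and a tool call to move; the robot and the scene stay as the last step left them, time stands still between calls to the robot, and variables do not carry over. Pictures are saved under pics/ and viewed, and the job is handed in when it is done.

Besides the shell and the picture viewer there is one more tool, called after "Emit:" as name(argument=value, ...) on one line, values as JSON. step_arm: Moves the arm, as the interface text tells. Shifts and turns lie within -1 to 1; 1 stands for 400 mm of shift or pi/2 rad of turn. Its arguments: {"type":"object","properties":{"series":{"type":"array","items":{"type":"array","items":{"type":"number","minimum":-1,"maximum":1}}},"jaw":{"type":"number"}},"required":["series"]}

```bash
mkdir -p pics; ls; cat > h.py <<'E'
import numpy as np,cv2
from bench import arm
def shot(n,f):
    d=arm.get_image(n); cv2.imwrite('pics/'+f,d['image'][:,:,::-1]); np.savez('pics/'+f+'.npz',**{k:np.array(v) for k,v in d.items() if k in('image','camera_matrix','world_from_camera')}); return d
def ray(d,u,v,z):
    K=np.array(d['camera_matrix']);T=np.array(d['world_from_camera'])
    p=np.linalg.inv(K)@[u,v,1]; r=T[:3,:3]@[p[0],-p[1],-p[2]]; o=T[:3,3]
    return o+r*(z-o[2])/r[2]
E
python3 - <<'E'
from h import *
for n in('top','side'):
    d=shot(n,n+'0.png'); print([k for k in d]); print(np.array(d['world_from_camera']).round(2))
s=arm.read_state();print(s,arm.hold_point_z)
E
```

```text
pics
['image', 'camera_matrix', 'world_from_camera']
[[ 3.0000e-02  9.8000e-01 -1.9000e-01  3.7472e+02]
 [-1.0000e+00  3.0000e-02 -1.0000e-02 -1.5180e+01]
 [-0.0000e+00  1.9000e-01  9.8000e-01  9.6511e+02]
 [ 0.0000e+00  0.0000e+00  0.0000e+00  1.0000e+00]]
['image', 'camera_matrix', 'world_from_camera']
[[ 1.0000e+00  0.0000e+00 -2.0000e-02  5.4270e+02]
 [-2.0000e-02  6.7000e-01 -7.5000e-01 -6.7174e+02]
 [ 2.0000e-02  7.5000e-01  6.7000e-01  7.0502e+02]
 [ 0.0000e+00  0.0000e+00  0.0000e+00  1.0000e+00]]
{'clock': 0.1, 'joints': array([ 1.50058455e+00,  3.85473475e-01,  6.79584756e-03, -4.28673202e-04,
       -1.19402951e+00, -2.58558328e-01]), 'joint_vel': array([-1.43107229e-03, -1.99724940e-03,  4.62517864e-03,  5.46702020e-04,
       -3.06257945e-04, -2.06123216e-05]), 'joint_efforts': array([ 1.01828916e-04, -3.93317556e+01,  1.88929385e+01,  4.19794053e+00,
       -2.58849803e-03,  4.26570566e-06]), 'position': array([201.64163423, 591.03457114, 230.34871476]), 'ee_rot': array([ 9.86505766e-01, -1.63723610e-01, -1.08503949e-04,  9.69905477e-04]), 'contact_force': array([-0.00616299, -0.66536064,  0.36519538]), 'wrist_torque': array([ 0.02366767, -0.04150431, -0.03120107]), 'gripper_width': 85.31501487623005} 18.700000000000003
```

View pics/top0.png

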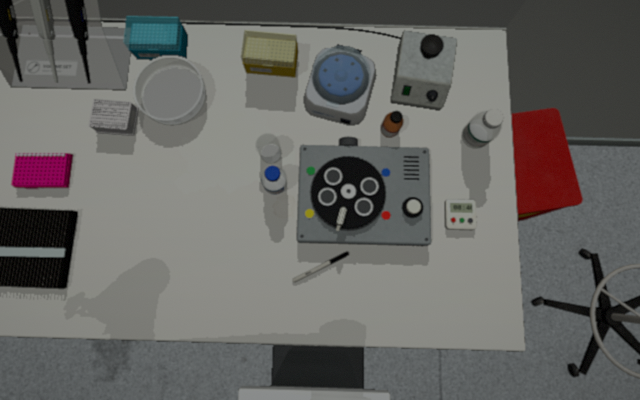

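View pics/side0.png

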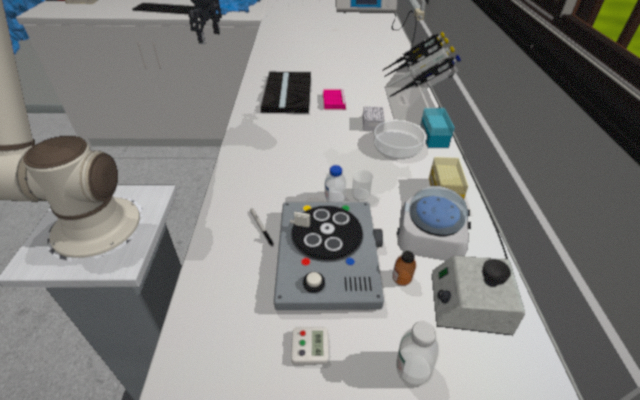

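The top view shows green at (310,171), back left of the turret. The other marks are yellow (309,213), red (386,215) and blue (385,172). The tab at (341,216) points to the front. So the target is about -120°, clockwise. Now I'll measure.

```bash
cat >> h.py <<'E'
def blobs(d,roi,lo,hi,amin=8):
    h=cv2.cvtColor(np.ascontiguousarray(d['image']),cv2.COLOR_RGB2HSV); m=cv2.inRange(h,lo,hi)
    k=np.zeros_like(m);x0,y0,x1,y1=roi;k[y0:y1,x0:x1]=255;m&=k
    n,l,s,c=cv2.connectedComponentsWithStats(m)
    return [(s[i,4],c[i],s[i,:4]) for i in range(1,n) if s[i,4]>=amin]
def load(f):
    return dict(np.load('pics/'+f+'.npz'))
COL={'red':((0,150,80),(6,255,255)),'yellow':((20,140,80),(35,255,255)),'green':((45,120,50),(85,255,255)),'blue':((100,140,80),(125,255,255))}
E
python3 - <<'E'
from h import *
for n,roi in(('top',(298,145,432,245)),('side',(275,190,385,310))):
    d=load(n+'0.png'); P={}
    print(n)
    for c,(lo,hi) in COL.items():
        b=blobs(d,roi,lo,hi); print(c,[(a,p.round(1),ray(d,*p,42).round(1)) for a,p,_ in b])
    print('white',[(a,p.round(1),ray(d,*p,62).round(1),s) for a,p,s in blobs(d,roi,(0,0,150),(180,60,255))])
    x0,y0,x1,y1=roi
    cv2.imwrite(f'pics/{n}0z.png',cv2.resize(d['image'][y0:y1,x0:x1,::-1],None,fx=5,fy=5,interpolation=cv2.INTER_CUBIC)[:600,:800])
E
```

```text
top
red [(np.int32(53), array([385.6, 214.8]), array([ 518.6, -145.8,   42. ]))]
yellow [(np.int32(54), array([309.2, 212.9]), array([518.2,  19.9,  42. ]))]
green [(np.int32(49), array([310.4, 170.3]), array([613.7,  20.3,  42. ]))]
blue [(np.int32(48), array([385.4, 172.1]), array([ 614. , -145.5,   42. ]))]
white []
side
red [(np.int32(44), array([305.5, 261.1]), array([ 521. , -145.1,   42. ]))]
yellow [(np.int32(31), array([306.7, 207.8]), array([520.8,  20.4,  42. ]))]
green [(np.int32(27), array([345.2, 207.7]), array([616.1,  20.6,  42. ]))]
blue [(np.int32(41), array([349.6, 261. ]), array([ 616. , -145.2,   42. ]))]
white [(np.int32(741), array([290.8, 203.6]), array([482.7,  14.5,  62. ]), array([275, 190,  50,  72], dtype=int32)), (np.int32(218), array([339.3, 195.1]), array([601.8,  45.2,  62. ]), array([329, 190,  25,  12], dtype=int32)), (np.int32(1010), array([376.1, 221.4]), array([682.9, -46.1,  62. ]), array([354, 190,  31, 120], dtype=int32)), (np.int32(63), array([300.8, 214.4]), array([508. , -22.9,  62. ]), array([294, 212,  15,   6], dtype=int32)), (np.int32(93), array([326.9, 228. ]), array([568.5, -66.6,  62. ]), array([321, 223,  13,  10], dtype=int32)), (np.int32(10), array([305.5, 241.2]), array([ 520.7, -106.1,   62. ]), array([304, 238,   4,   7], dtype=int32)), (np.int32(10), array([318.6, 242.1]), array([ 549.3, -108.8,   62. ]), array([316, 239,   5,   6], dtype=int32)), (np.int32(8), array([325.8, 243.8]), array([ 564.9, -113.6,   62. ]), array([325, 241,   3,   7], dtype=int32)), (np.int32(9), array([339.6, 246. ]), array([ 594.7, -120.1,   62. ]), array([337, 243,   5,   6], dtype=int32)), (np.int32(143), array([313.7, 278.1]), array([ 539.1, -203.9,   62. ]), array([307, 272,  14,  13], dtype=int32))]
```

View pics/top0z.png

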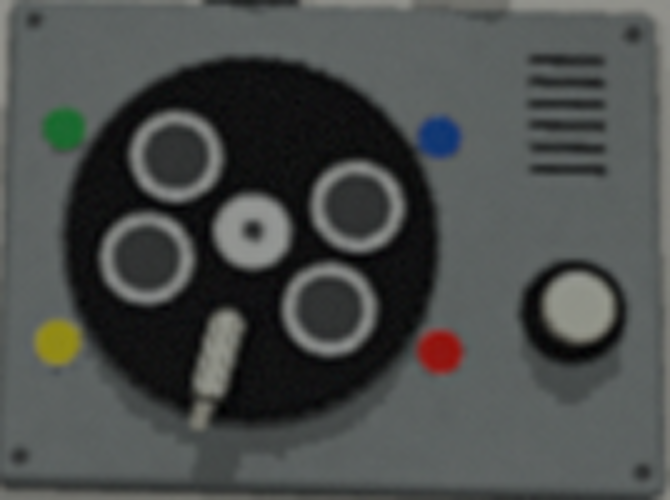

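```bash
python3 - <<'E'
from h import *
d=load('top0.png')
print(blobs(d,(310,200,370,240),(0,0,110),(40,80,255)))
for a,p,s in blobs(d,(325,205,355,235),(0,0,110),(40,90,255)): print(a,p,s,ray(d,*p,80))
for nm,u,v in(('bottle',273,173),):print(ray(d,u,v,105))
for u,v in((293,280),(348,254)):print(ray(d,u,v,10))
K=np.array(d['camera_matrix']);T=np.array(d['world_from_camera'])
print(K)
E
```

```text
[(np.int32(82), array([341.02439024, 215.42682927]), array([337, 208,   9,  16], dtype=int32)), (np.int32(8), array([337.75, 227.5 ]), array([337, 226,   3,   4], dtype=int32))]
82 [341.02439024 215.42682927] [337 208   9  16] [508.85938336 -47.92618624  80.        ]
8 [337.75 227.5 ] [337 226   3   4] [483.46572346 -41.63564838  80.        ]
[589.60987174  94.79200665 105.        ]
[374.51424594  51.41602242  10.        ]
[434.00045834 -67.50894567  10.        ]
[[430.0460116    0.         322.75976137]
 [  0.         430.0460116  195.32333133]
 [  0.           0.           1.        ]]
```

Axis is at about (567,-62.6), unit yaw is about 0, and the tab is at about -0.25 rad. The target is -2.094. I'll shut the gripper and travel high to the tab's right (counter-clockwise) side.

Emit:
step_arm(series=[[0.1,-0.22,0,0,0,0],[0.2,-0.44,0,0,0,0],[0.3,-0.65,0,0,0,0],[0.373,-0.845,0,0,0,0.05],[0.373,-0.845,0,0,0,0.05],[0.373,-0.845,0,0,0,0.05],[0.373,-0.845,0,0,0,0.05],[0.373,-0.845,0,0,0,0.05],[0.373,-0.845,0,0,0,0.05],[0.373,-0.845,0,0,0,0.05],[0.373,-0.845,0,0,0,0.05],[0.373,-0.845,0,0,0,0.05]], jaw=-1)

```text
clock: 1.1
position: [351.1, 253.5, 231.3]
ee_rot: [0.992, -0.125, -0.0, -0.0]
contact_force: [-0.4, 0.4, 0.3]
gripper_width: 0.1
```

Emit:
step_arm(series=[[0.373,-0.845,0,0,0,0],[0.373,-0.845,0,0,0,0],[0.373,-0.845,0,0,0,0],[0.373,-0.845,0,0,0,0],[0.373,-0.845,0,0,0,0],[0.373,-0.845,0,0,0,0],[0.373,-0.845,0,0,0,0],[0.373,-0.845,0,0,0,0],[0.373,-0.845,0,0,0,0],[0.373,-0.845,0,0,0,0],[0.373,-0.845,0,0,0,0],[0.373,-0.845,0,0,0,0]])

```text
clock: 2.1
position: [500.3, -83.6, 230.6]
ee_rot: [0.992, -0.124, -0.001, 0.0]
contact_force: [-0.5, 1.2, 0.0]
gripper_width: 0.2
```

```bash
python3 - <<'E'
from h import *
for n in('top','wrist','side'): shot(n,n+'1.png')
s=arm.read_state();print({k:np.round(s[k],3) for k in('clock','position','ee_rot','joints','contact_force','gripper_width')})
q=s['ee_rot'];print('yaw',2*np.arctan2(q[1],q[0]))
E
```

```text
{'clock': np.float64(2.25), 'position': array([500.113, -82.969, 231.382]), 'ee_rot': array([ 0.992, -0.123,  0.   , -0.   ]), 'joints': array([ 0.156,  0.183, -0.276, -0.   , -1.112,  1.167]), 'contact_force': array([0.454, 0.04 , 0.14 ]), 'gripper_width': np.float64(-0.039)}
yaw -0.24754983380560322
```

View pics/wrist1.png

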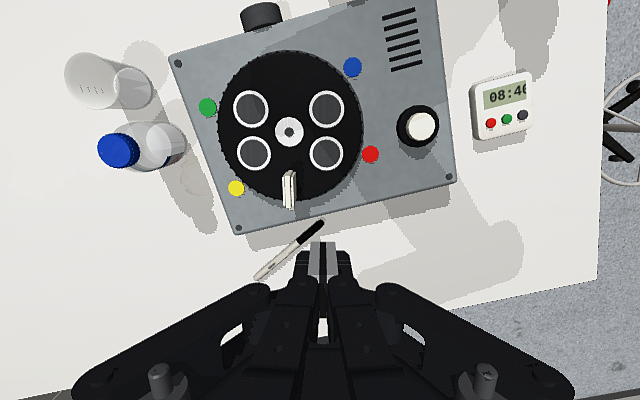

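View pics/side1.png

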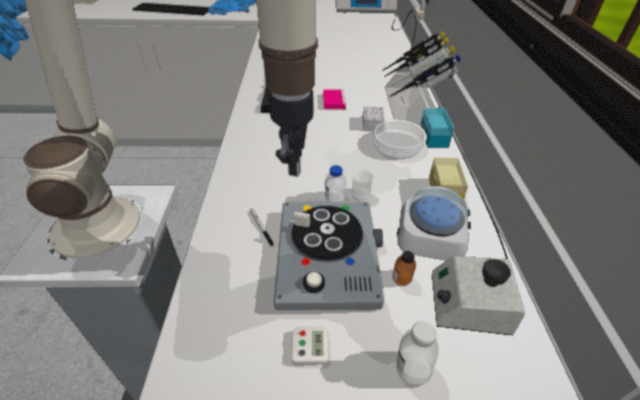

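The wrist view shows the tab at (289,190), green at (207,107), and the shut fingertips at about (322,245). I'll cross-check with this view and the fingertip position in the side view.

```bash
python3 - <<'E'
from h import *
d=load('wrist1.png')
for c,(lo,hi) in COL.items():
    print(c,[(a,p.round(1),ray(d,*p,42).round(1)) for a,p,_ in blobs(d,(170,40,460,240),lo,hi,40)])
print('button',[(a,p.round(1),ray(d,*p,62).round(1)) for a,p,_ in blobs(d,(396,100,440,150),(0,0,150),(180,60,255),100)])
print('hub',[(a,p.round(1),ray(d,*p,59).round(1)) for a,p,_ in blobs(d,(270,115,308,150),(0,0,150),(180,60,255),100)])
# tip projection
for n in('wrist','side'):
    d=load(n+'1.png');T=d['world_from_camera'];K=d['camera_matrix']
    def pr(P):
        c=T[:3,:3].T@(np.array(P,float)-T[:3,3]); x=K@[c[0],-c[1],-c[2]];return x[:2]/x[2]
    print(n,pr([500.1,-83,231.4]),'cam',T[:3,3], 'tab top corners -0.25:')
    for th in(-.15,-.2,-.25,-.3):
        a=np.pi+th;u=np.array([np.cos(a),np.sin(a)]);c=np.array([567,-62.6])
        print(th,[pr([*(c+r*u),z]).round(1).tolist() for r,z in((42,89),(78,89),(89,58))])
d=load('wrist1.png');cv2.imwrite('pics/w1z.png',cv2.resize(d['image'][150:310,240:380,::-1],None,fx=3.5,fy=3.5,interpolation=cv2.INTER_CUBIC))
E
```

```text
red [(np.int32(221), array([369.8, 153.7]), array([ 519.7, -145.3,   42. ]))]
yellow [(np.int32(202), array([235.8, 187.7]), array([519.4,  20.7,  42. ]))]
green [(np.int32(252), array([207.1, 106.8]), array([615.4,  20.9,  42. ]))]
blue [(np.int32(284), array([352.1,  66.6]), array([ 615.5, -145.1,   42. ]))]
button [(np.int32(586), array([421. , 125.7]), array([ 538.6, -201.5,   62. ]))]
hub [(np.int32(589), array([288.9, 131.3]), array([567.7, -62.5,  59. ]))]
wrist [322.0640414  256.87463558] cam [ 572.88445164 -101.80027734  373.54210114] tab top corners -0.25:
-0.15 [[291.2, 175.2], [295.6, 208.3], [299.2, 209.0]]
-0.2 [[289.2, 175.4], [292.0, 208.6], [295.5, 209.3]]
-0.25 [[287.1, 175.4], [288.3, 208.7], [291.7, 209.3]]
-0.3 [[285.1, 175.4], [284.7, 208.6], [287.9, 209.2]]
side [293.62990008 174.2275959 ] cam [ 542.70374592 -671.74307905  705.01896829] tab top corners -0.25:
-0.15 [[307.9, 216.4], [292.1, 214.7], [287.9, 223.8]]
-0.2 [[308.0, 215.7], [292.4, 213.5], [288.3, 222.4]]
-0.25 [[308.3, 215.1], [292.9, 212.3], [288.9, 221.0]]
-0.3 [[308.5, 214.4], [293.4, 211.1], [289.5, 219.7]]
```

View pics/w1z.png

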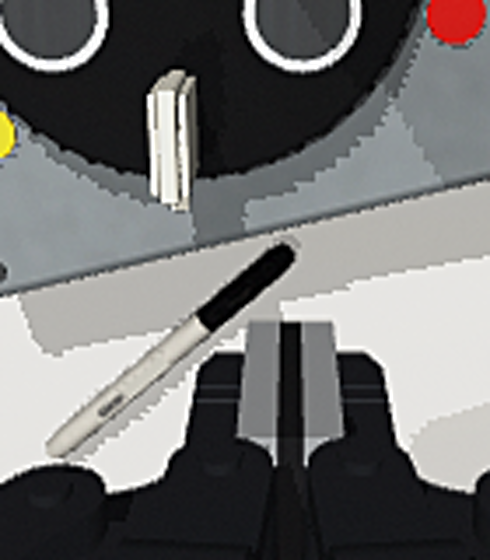

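Views agree: axis (567.5,-62.5), tab -0.25 rad. Descending beside the tab to TCP z≈66.

Emit:
step_arm(series=[[0,0,-0.1,0,0,0],[0,0,-0.2,0,0,0],[0,0,-0.3,0,0,0],[0,0,-0.37,0,0,0],[0,0,-0.413,0,0,0],[0,0,-0.413,0,0,0],[0,0,-0.413,0,0,0]])

```text
clock: 2.83
position: [500.1, -83.6, 66.1]
ee_rot: [0.992, -0.124, -0.001, 0.0]
contact_force: [-0.5, -0.2, 0.8]
gripper_width: -0.1
```

```bash
python3 - <<'E'
from h import *
d=shot('wrist','wrist2.png');shot('side','side2.png')
s=arm.read_state();print({k:np.round(s[k],3) for k in('clock','position','ee_rot','joints','contact_force')})
E
```

```text
{'clock': np.float64(2.933), 'position': array([501.588, -83.746,  67.796]), 'ee_rot': array([ 0.992, -0.124,  0.002, -0.   ]), 'joints': array([ 1.540e-01,  3.760e-01, -4.870e-01,  1.000e-03, -7.040e-01,
        1.167e+00]), 'contact_force': array([0.259, 0.154, 0.427])}
```

View pics/wrist2.png

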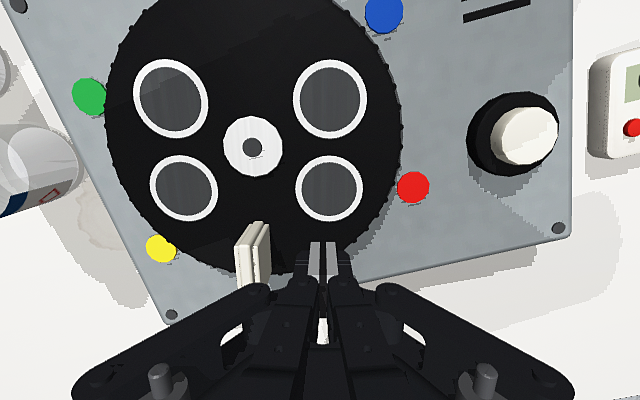

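Fingers are right of the tab (248,255) with clearance and green is at (89,97). Next, the arc push numbers.

```bash
cat >> h.py <<'E'
C=np.array([567.5,-62.5])
def pose(th,k,r=62):
    a=np.pi+th;return C+r*np.array([np.cos(a),np.sin(a)])+k*np.array([-np.sin(a),np.cos(a)])
def plan(cur,cyaw,pts,r=62):
    rows=[]
    for th,k in pts:
        dxy=(pose(th,k,r)-cur)/400; rows.append([round(dxy[0],3),round(dxy[1],3),0,0,0,round((th-cyaw)/(np.pi/2),3)])
    print(rows); e=rows[-1]; c=cur+np.array(e[:2])*400; y=cyaw+e[5]*np.pi/2; print('end',c,y); return c,y
E
python3 - <<'E'
from h import *
c=np.array([201.785+.746*400,591.508-1.69*400]);y=-.329+.05*np.pi/2
print(c,y)
c,y=plan(c,y,[(-.25,32),(-.25,26),(-.25,20)]+[(-.25-.06*i,20) for i in range(1,10)])
c,y=plan(c,y,[(-.79-.07*i,20) for i in range(1,12)]+[(-.79-.77,20)])
E
```

```text
[500.185 -84.492] -0.2504601836602552
[[np.float64(-0.002), np.float64(0.016), 0, 0, 0, 0.0], [np.float64(0.002), np.float64(0.03), 0, 0, 0, 0.0], [np.float64(0.006), np.float64(0.045), 0, 0, 0, 0.0], [np.float64(0.005), np.float64(0.055), 0, 0, 0, -0.038], [np.float64(0.006), np.float64(0.064), 0, 0, 0, -0.076], [np.float64(0.007), np.float64(0.074), 0, 0, 0, -0.114], [np.float64(0.008), np.float64(0.084), 0, 0, 0, -0.152], [np.float64(0.01), np.float64(0.093), 0, 0, 0, -0.191], [np.float64(0.013), np.float64(0.103), 0, 0, 0, -0.229], [np.float64(0.016), np.float64(0.112), 0, 0, 0, -0.267], [np.float64(0.019), np.float64(0.121), 0, 0, 0, -0.305], [np.float64(0.024), np.float64(0.13), 0, 0, 0, -0.343]]
end [509.785 -32.492] -0.7892433237509047
[[np.float64(0.005), np.float64(0.01), 0, 0, 0, -0.045], [np.float64(0.012), np.float64(0.019), 0, 0, 0, -0.09], [np.float64(0.018), np.float64(0.028), 0, 0, 0, -0.134], [np.float64(0.026), np.float64(0.037), 0, 0, 0, -0.179], [np.float64(0.034), np.float64(0.045), 0, 0, 0, -0.223], [np.float64(0.043), np.float64(0.052), 0, 0, 0, -0.268], [np.float64(0.052), np.float64(0.059), 0, 0, 0, -0.312], [np.float64(0.062), np.float64(0.065), 0, 0, 0, -0.357], [np.float64(0.072), np.float64(0.071), 0, 0, 0, -0.402], [np.float64(0.082), np.float64(0.075), 0, 0, 0, -0.446], [np.float64(0.093), np.float64(0.079), 0, 0, 0, -0.491], [np.float64(0.093), np.float64(0.079), 0, 0, 0, -0.491]]
end [546.985  -0.892] -1.5605043202071989
```

Emit:
step_arm(series=[[-0.002,0.016,0,0,0,0],[0.002,0.03,0,0,0,0],[0.006,0.045,0,0,0,0],[0.005,0.055,0,0,0,-0.038],[0.006,0.064,0,0,0,-0.076],[0.007,0.074,0,0,0,-0.114],[0.008,0.084,0,0,0,-0.152],[0.01,0.093,0,0,0,-0.191],[0.013,0.103,0,0,0,-0.229],[0.016,0.112,0,0,0,-0.267],[0.019,0.121,0,0,0,-0.305],[0.024,0.13,0,0,0,-0.343]])

```text
clock: 3.93
position: [509.7, -32.1, 66.7]
ee_rot: [0.923, -0.386, 0.0, 0.0]
contact_force: [-2.1, -0.4, 1.4]
gripper_width: 0.1
```

```bash
python3 - <<'E'
from h import *
d=shot('wrist','wrist3.png');shot('top','top3.png')
s=arm.read_state();print({k:np.round(s[k],3) for k in('clock','position','ee_rot','joints','contact_force')})
E
```

```text
{'clock': np.float64(4.033), 'position': array([510.263, -31.714,  66.659]), 'ee_rot': array([ 0.923, -0.384,  0.   , -0.   ]), 'joints': array([ 0.256,  0.383, -0.48 ,  0.   , -0.707,  0.527]), 'contact_force': array([ 0.102,  0.104, -0.39 ])}
```

View pics/wrist3.png

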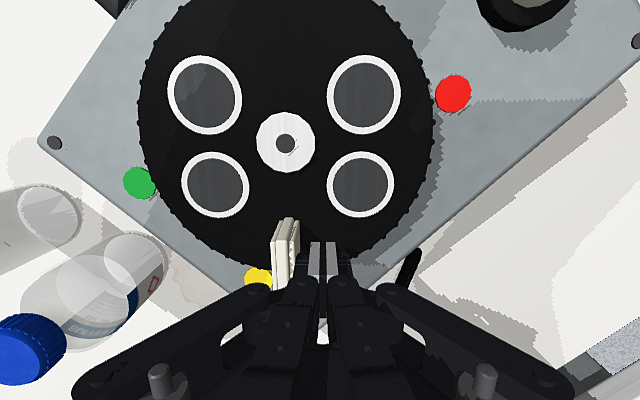

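The tab at (285,255) is following with the fingers flush behind it, heading to green (139,183). Continuing.

Emit:
step_arm(series=[[0.005,0.01,0,0,0,-0.045],[0.012,0.019,0,0,0,-0.09],[0.018,0.028,0,0,0,-0.134],[0.026,0.037,0,0,0,-0.179],[0.034,0.045,0,0,0,-0.223],[0.043,0.052,0,0,0,-0.268],[0.052,0.059,0,0,0,-0.312],[0.062,0.065,0,0,0,-0.357],[0.072,0.071,0,0,0,-0.402],[0.082,0.075,0,0,0,-0.446],[0.093,0.079,0,0,0,-0.491],[0.093,0.079,0,0,0,-0.491]])

```text
clock: 5.03
position: [547.5, -0.4, 66.3]
ee_rot: [0.711, -0.703, 0.0, -0.0]
contact_force: [0.6, -0.2, -0.8]
gripper_width: -0.4
```

```bash
cat >> h.py <<'E'
def rings(d,z=55.5,verbose=True):
    # inner dark windows/white rings around the hub; angles mod 90 deg
    g=cv2.cvtColor(np.ascontiguousarray(d['image']),cv2.COLOR_RGB2GRAY)
    m=(g>150).astype(np.uint8)*255
    cs,hi=cv2.findContours(m,cv2.RETR_CCOMP,cv2.CHAIN_APPROX_NONE)
    out=[]
    for c,h in zip(cs,hi[0]):
        if h[3]<0 or len(c)<12: continue   # holes only
        e=cv2.fitEllipse(c); P=ray(d,*e[0],z)[:2]; v=P-C; r=np.hypot(*v)
        if 30<r<60: 
            out.append((np.round(P,1),round(r,1),round(np.degrees(np.arctan2(v[1],v[0])),1),len(c)))
    return out
E
python3 - <<'E'
from h import *
d=shot('wrist','wrist4.png');shot('top','top4.png')
s=arm.read_state();print({k:np.round(s[k],3) for k in('clock','position','ee_rot','joints','contact_force')})
for f in('wrist1.png','wrist2.png','wrist3.png','wrist4.png','top0.png','top4.png'):
    print(f);[print('  ',o) for o in rings(load(f))]
E
```

```text
{'clock': np.float64(5.133), 'position': array([547.176,  -0.666,  66.29 ]), 'ee_rot': array([ 0.712, -0.702,  0.   , -0.   ]), 'joints': array([ 0.295,  0.432, -0.392, -0.   , -0.746, -0.282]), 'contact_force': array([-0.152,  0.793,  0.427])}
wrist1.png
   (array([514.3, -40.7]), np.float64(57.5), np.float64(157.7), 20)
   (array([534.8, -95.9]), np.float64(46.7), np.float64(-134.4), 80)
   (array([554.8, -16.8]), np.float64(47.4), np.float64(105.5), 80)
   (array([ 580.3, -107.4]), np.float64(46.7), np.float64(-74.1), 87)
   (array([600.5, -28.5]), np.float64(47.4), np.float64(45.8), 87)
wrist2.png
   (array([534.8, -96. ]), np.float64(46.8), np.float64(-134.3), 158)
   (array([555.1, -16.9]), np.float64(47.3), np.float64(105.3), 159)
   (array([ 580.6, -107.7]), np.float64(47.1), np.float64(-73.8), 178)
   (array([600.8, -28.6]), np.float64(47.5), np.float64(45.5), 185)
wrist3.png
   (array([580.1, -17. ]), np.float64(47.2), np.float64(74.5), 159)
   (array([522.1, -74.6]), np.float64(47.0), np.float64(-165.1), 160)
   (array([ 555.4, -108.1]), np.float64(47.2), np.float64(-104.9), 180)
   (array([613.3, -50.6]), np.float64(47.4), np.float64(14.6), 183)
   (array([533.8, -16.4]), np.float64(57.2), np.float64(126.2), 15)
   (array([535.3, -20.1]), np.float64(53.2), np.float64(127.2), 12)
   (array([537.5, -25.1]), np.float64(48.0), np.float64(128.8), 12)
wrist4.png
   (array([526.5, -39.2]), np.float64(47.1), np.float64(150.4), 158)
   (array([608.2, -39.1]), np.float64(47.0), np.float64(29.9), 160)
   (array([526.6, -86.4]), np.float64(47.4), np.float64(-149.7), 181)
   (array([608.3, -86.3]), np.float64(47.2), np.float64(-30.3), 184)
top0.pngTraceback (most recent call last):
  File "<stdin>", line 5, in <module>
  File "h.py", line 31, in rings
    for c,h in zip(cs,hi[0]):
                      ~~^^^
TypeError: 'NoneType' object is not subscriptable
```

View pics/wrist4.png

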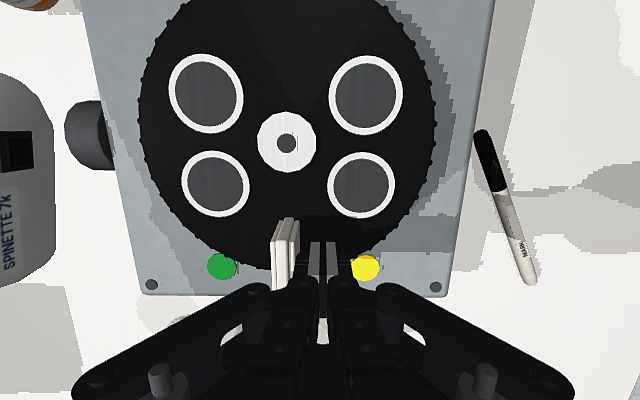

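The ring windows give the tab at -89.95° (−1.570), 0.01 rad ahead of the tool's commanded yaw. Fingers are flush. Planning the last part to commanded -2.085.

```bash
python3 - <<'E'
from h import *
c=np.array([546.985,-.892]);y=-1.5605
plan(c,y,[(t,20) for t in(-1.62,-1.69,-1.76,-1.83,-1.9,-1.96,-2.01,-2.05,-2.07,-2.085,-2.085)])
E
```

```text
[[np.float64(0.009), np.float64(0.003), 0, 0, 0, -0.038], [np.float64(0.02), np.float64(0.006), 0, 0, 0, -0.082], [np.float64(0.031), np.float64(0.008), 0, 0, 0, -0.127], [np.float64(0.043), np.float64(0.009), 0, 0, 0, -0.172], [np.float64(0.054), np.float64(0.009), 0, 0, 0, -0.216], [np.float64(0.064), np.float64(0.008), 0, 0, 0, -0.254], [np.float64(0.072), np.float64(0.008), 0, 0, 0, -0.286], [np.float64(0.078), np.float64(0.007), 0, 0, 0, -0.312], [np.float64(0.082), np.float64(0.006), 0, 0, 0, -0.324], [np.float64(0.084), np.float64(0.006), 0, 0, 0, -0.334], [np.float64(0.084), np.float64(0.006), 0, 0, 0, -0.334]]
end [580.585   1.508] -2.0851459731494955
```

Emit:
step_arm(series=[[0.009,0.003,0,0,0,-0.038],[0.02,0.006,0,0,0,-0.082],[0.031,0.008,0,0,0,-0.127],[0.043,0.009,0,0,0,-0.172],[0.054,0.009,0,0,0,-0.216],[0.064,0.008,0,0,0,-0.254],[0.072,0.008,0,0,0,-0.286],[0.078,0.007,0,0,0,-0.312],[0.082,0.006,0,0,0,-0.324],[0.084,0.006,0,0,0,-0.334],[0.084,0.006,0,0,0,-0.334]])

```text
clock: 6.05
position: [580.3, 1.4, 66.1]
ee_rot: [-0.504, 0.864, 0.0, -0.0]
contact_force: [-1.0, -0.2, 0.1]
gripper_width: -0.0
```

```bash
cat >> h.py <<'E'
def theta(d):
    A=[o[2] for o in rings(d) if 45<o[1]<49 and o[3]>=60]
    print(A)
    best=[]
    for a in A:
        best.append(min((( a+k-60+180)%360-180 for k in(60,120,-60,-120)),key=abs))
    return best
E
python3 - <<'E'
from h import *
d=shot('wrist','wrist5.png')
s=arm.read_state();print({k:np.round(s[k],3) for k in('clock','position','ee_rot','joints','contact_force')})
print('dev from 60deg dir',np.round(theta(d),2))
for c in('green','yellow'):
    print(c,[(a,ray(d,*p,42).round(1)) for a,p,_ in blobs(d,(0,0,640,400),*COL[c],100)])
E
```

```text
{'clock': np.float64(6.1), 'position': array([580.333,   1.402,  66.09 ]), 'ee_rot': array([-0.505,  0.863,  0.   , -0.   ]), 'joints': array([ 0.281,  0.478, -0.308, -0.   , -0.785, -0.794]), 'contact_force': array([-0.723,  0.382, -0.129])}
[np.float64(121.2), np.float64(0.6), np.float64(-178.8), np.float64(-59.6)]
dev from 60deg dir [1.2 0.6 1.2 0.4]
green []
yellow [(np.int32(727), array([519.2,  20.3,  42. ]))]
```

View pics/wrist5.png

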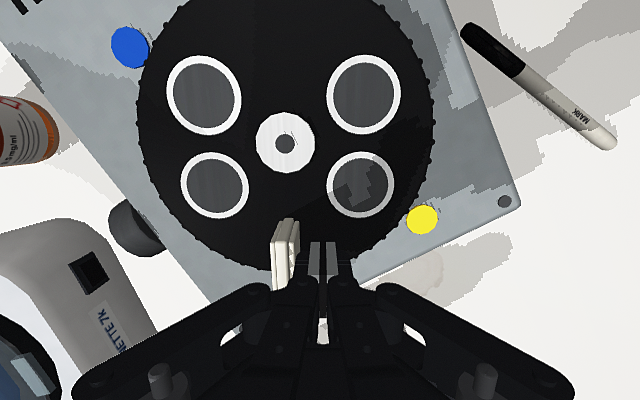

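About 0.85° short, with green hidden under the gripper. One small nudge.

Emit:
step_arm(series=[[0.002,-0.001,0,0,0,-0.01],[0.002,-0.001,0,0,0,-0.01],[0.002,-0.001,0,0,0,-0.01]])

```text
clock: 6.35
position: [581.4, 1.2, 66.1]
ee_rot: [-0.497, 0.868, 0.0, 0.0]
contact_force: [-0.7, 0.9, 0.3]
gripper_width: -0.3
```

```bash
python3 - <<'E'
from h import *
d=shot('wrist','wrist6.png')
print('dev from 60deg dir',np.round(theta(d),2)); print(arm.read_state()['position'])
E
```

```text
[np.float64(120.3), np.float64(-0.3), np.float64(-179.8), np.float64(-60.5)]
dev from 60deg dir [ 0.3 -0.3  0.2 -0.5]
[581.36192571   1.15676362  66.0941655 ]
```

Mean deviation is now -0.08°. Backing off from the tab, then rising.

Emit:
step_arm(series=[[-0.02,0.012,0,0,0,0],[-0.043,0.025,0,0,0,0],[-0.043,0.025,0,0,0,0],[-0.043,0.025,0.1,0,0,0],[-0.043,0.025,0.2,0,0,0],[-0.043,0.025,0.3,0,0,0],[-0.043,0.025,0.4,0,0,0],[-0.043,-0.075,0.4,0,0,0],[-0.06,-0.175,0.4,0,0,0],[-0.08,-0.275,0.4,0,0,0],[-0.1,-0.375,0.4,0,0,0],[-0.108,-0.475,0.4,0,0,0]])

```text
clock: 7.4
position: [536.9, -190.1, 226.7]
ee_rot: [-0.498, 0.867, -0.0, 0.0]
contact_force: [0.7, 1.1, 0.2]
gripper_width: -0.5
```

Emit:
step_arm(series=[[0,-0.035,0,0,0,0.06],[0,-0.035,0,0,0,0.06],[0,-0.035,0,0,0,0.06],[0,-0.035,0,0,0,0.06]])

```text
clock: 7.73
position: [538.1, -202.2, 226.1]
ee_rot: [-0.537, 0.843, 0.0, 0.0]
contact_force: [0.3, 0.3, 0.6]
gripper_width: -0.2
```

```bash
python3 - <<'E'
from h import *
for n in('wrist','top','side'): shot(n,n+'7.png')
d=load('wrist7.png')
print('dev',np.round(theta(d),2)); s=arm.read_state();print(s['clock'],s['position'],s['ee_rot'],s['joints'].round(2))
d=load('top7.png');d0=load('top0.png')
for n in('top','side'):
  d=load(n+'7.png')
  for c in('green',):print(c,[(a,p,ray(d,*p,42).round(1)) for a,p,_ in blobs(d,(280,145,432,245),*COL[c])])
d=load('side7.png')
for roi in[(305,265,325,292)]:print('button',[(a,p.round(1),ray(d,*p,62).round(1)) for a,p,_ in blobs(d,roi,(0,0,150),(180,60,255),40)])
E
```

```text
[]
dev []
7.8833 [ 538.4490978  -201.66807802  226.24004874] [-5.38212021e-01  8.42809472e-01 -5.82636351e-05  1.08528387e-04] [-0.08  0.3  -0.13 -0.   -1.14 -0.36]
green [(np.int32(20), array([308.45, 169.95]), array([614.4,  24.7,  42. ]))]
green [(np.int32(12), array([346.91666667, 208.16666667]), array([620.2,  19. ,  42. ]))]
button [(np.int32(144), array([313.9, 278.2]), array([ 539.3, -204. ,   62. ]))]
```

View pics/wrist7.png

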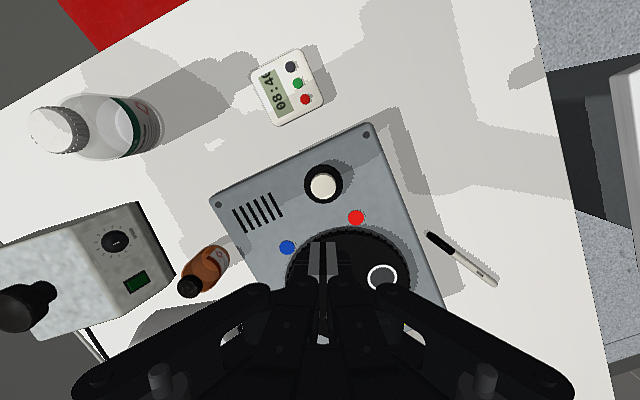

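View pics/side7.png

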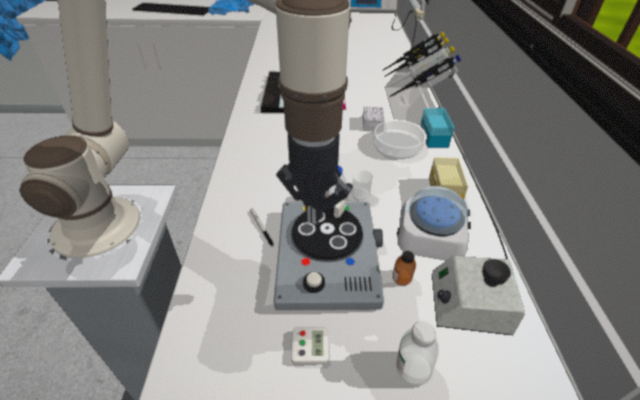

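Fingers stand over the button (538,-202.5). Descending to just above it, then pressing slowly.

Emit:
step_arm(series=[[0,0,-0.1,0,0,0],[0,0,-0.2,0,0,0],[0,0,-0.3,0,0,0],[0,0,-0.36,0,0,0],[0,0,-0.39,0,0,0],[0,0,-0.4,0,0,0],[0,0,-0.405,0,0,0],[0,0,-0.41,0,0,0],[0,0,-0.415,0,0,0],[0,0,-0.42,0,0,0],[0,0,-0.423,0,0,0],[0,0,-0.423,0,0,0]])

```text
clock: 8.88
position: [539.4, -202.8, 58.0]
ee_rot: [-0.538, 0.843, -0.001, 0.001]
contact_force: [0.8, 2.2, 3.3]
gripper_width: 0.4
```

Emit:
step_arm(series=[[0,0,-0.003,0,0,0],[0,0,-0.005,0,0,0],[0,0,-0.005,0,0,0],[0,0,-0.005,0,0,0]])

```text
clock: 9.22
position: [539.4, -202.9, 56.1]
ee_rot: [-0.538, 0.843, -0.001, 0.001]
contact_force: [0.5, 2.1, 6.5]
gripper_width: 0.2
```

```bash
python3 - <<'E'
from h import *
s=arm.read_state();print(s['clock'],s['position'],s['contact_force'])
for n in('wrist','side'):shot(n,n+'8.png')
d=load('side8.png');cv2.imwrite('pics/side8z.png',cv2.resize(d['image'][190:310,275:385,::-1],None,fx=5,fy=5,interpolation=cv2.INTER_CUBIC))
E
```

```text
9.2167 [ 539.35999356 -202.85851798   56.06353929] [0.53873699 2.11852764 6.49569119]
```

View pics/wrist8.png

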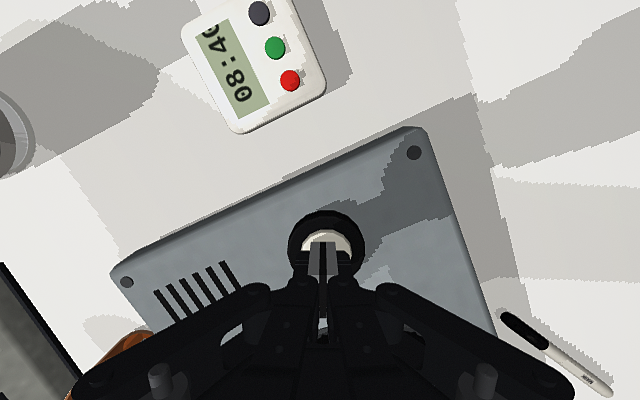

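View pics/side8z.png

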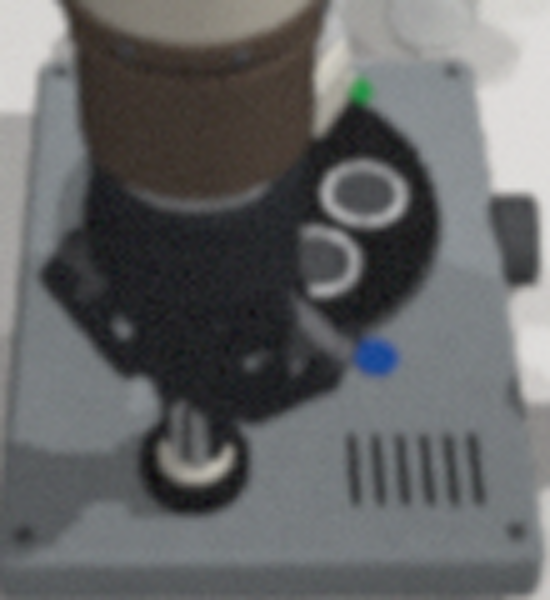

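Tip is centred on the button and nearly bottomed (6.5 N, z 56.1). Pressing a bit further to be sure, then releasing.

Emit:
step_arm(series=[[0,0,-0.003,0,0,0],[0,0,-0.006,0,0,0],[0,0,-0.006,0,0,0],[0,0,-0.006,0,0,0],[0,0,-0.006,0,0,0]])

```text
clock: 9.73
position: [539.5, -202.9, 55.8]
ee_rot: [-0.538, 0.843, -0.001, 0.001]
contact_force: [-3.8, 5.3, 17.1]
gripper_width: 0.1
```

Bottomed: 17 N with no further travel. Releasing straight up and clearing the view.

Emit:
step_arm(series=[[0,0,0.01,0,0,0],[0,0,0.03,0,0,0],[0,0,0.08,0,0,0],[0,0,0.17,0,0,0],[0,0,0.27,0,0,0],[0,0,0.37,0,0,0],[0,0,0.47,0,0,0],[-0.05,-0.08,0.5,0,0,0],[-0.1,-0.16,0.5,0,0,0],[-0.15,-0.25,0.5,0,0,0],[-0.2,-0.33,0.5,0,0,0],[-0.25,-0.41,0.5,0,0,0]])

```text
clock: 10.73
position: [436.0, -368.0, 252.1]
ee_rot: [-0.538, 0.843, 0.001, -0.001]
contact_force: [0.2, -0.7, -0.5]
gripper_width: 0.0
```

Emit:
step_arm(series=[[0,-0.05,0,0,0,0],[0,-0.05,0,0,0,0],[0,-0.05,0,0,0,0],[0,-0.05,0,0,0,0]])

```text
clock: 11.07
position: [437.6, -386.5, 251.8]
ee_rot: [-0.537, 0.843, 0.001, -0.0]
contact_force: [1.3, -0.1, -0.1]
gripper_width: -0.3
```

```bash
python3 - <<'E'
from h import *
for n in('wrist','top','side'):shot(n,n+'9.png')
s=arm.read_state();print(s['clock'],s['position'],s['contact_force'])
d=load('top9.png');cv2.imwrite('pics/top9z.png',cv2.resize(d['image'][140:245,298:432,::-1],None,fx=5,fy=5,interpolation=cv2.INTER_CUBIC))
for f in('wrist9.png',):
    print(np.round(theta(load(f)),2))
# rings by lower threshold in top/side
for n in('top','side'):
    d=load(n+'9.png');d['image']=np.clip(d['image'].astype(int)*{'top':1.4,'side':1.0}[n],0,255).astype(np.uint8)
    print(n,rings(d))
T=load('top9.png')
print('tab',[(a,p.round(1),ray(T,*p,80).round(1)) for a,p,_ in blobs(T,(305,160,345,200),(0,0,110),(40,90,255))])
E
```

```text
11.2167 [ 438.41814285 -385.93606202  252.41651746] [-0.74059516 -0.26570313 -1.03135353]
[]
[]
top [(array([519.5, -62.8]), np.float64(48.0), np.float64(-179.7), 41), (array([ 589.8, -103.5]), np.float64(46.7), np.float64(-61.5), 40), (array([613.3, -63. ]), np.float64(45.8), np.float64(-0.6), 41), (array([ 550.9, -103.1]), np.float64(43.8), np.float64(-112.3), 510)]
side []
tab [(np.int32(84), array([323. , 172.8]), array([599.1,  -8.1,  80. ]))]
```

View pics/top9z.png

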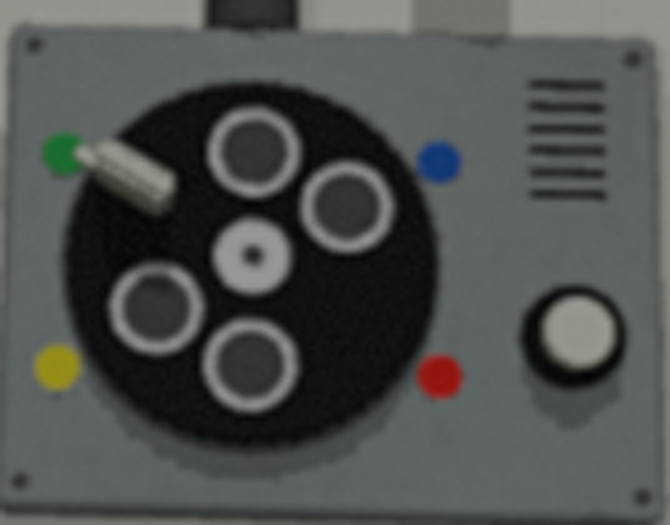

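View pics/side9.png

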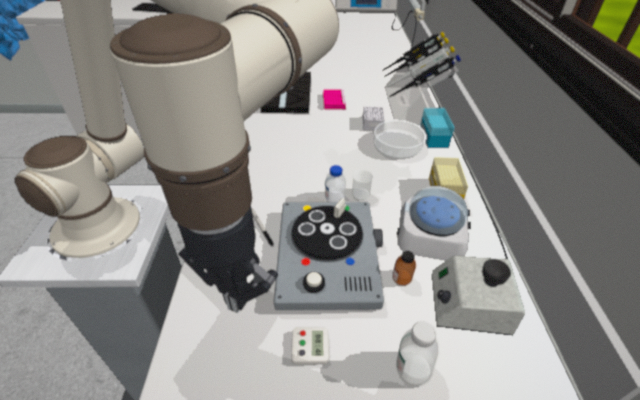

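View pics/top9.png

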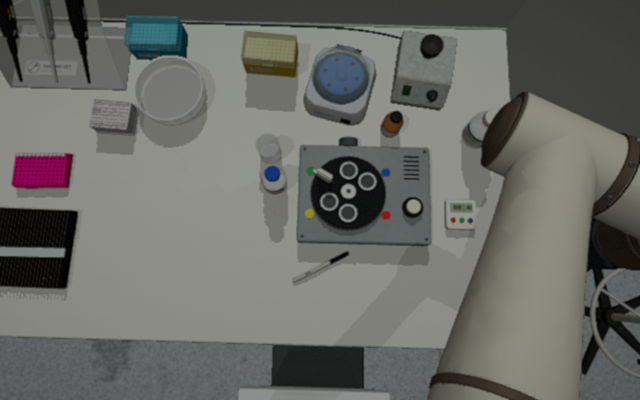

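The nose lies on the green mark (tab at zoom 135,175), the button is up again, and the bystanders look unmoved. Handing in.

```bash
python3 -c "
from bench import arm
print(arm.job_done(), arm.read_state()['clock'])"
```

```text
the job is handed in; nothing more can be done
the job is handed in; nothing more can be done
```

I pushed the tab clockwise with the shut fingertips, from about -14.5° to -120°, until it pointed at green. I then backed off, pressed the lamp button to its stop and released it. At the stop the force was 17 N at z ≈ 56 mm, with no further travel. The job was handed in at about 11.2 s.

**Turret angle:** While I was still at the tab, the turret windows seen from the wrist put it -0.1° off green. After the press, the tab itself in the top view lay in direction 59.9°, against 60° for green. The windows in that coarser view averaged -0.6° off. In the final close-up the tab's nose lies on the green mark.

**Rest of the scene:** The final views show the button up again. By eye, the bottles, beaker, timer and pen look as they did at the start, except the white bottle at the right, which the arm partly hid in the last top view but which looks unmoved in the side view. The robot was touching nothing at hand-in.

**Failed checks:** The automatic window check found nothing in the last wrist and side pictures.

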